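# Re-racking the tasting bottles

## Task

Move the four bottles lying in the oak rack over to the empty iron rack, keeping their order: the one that is leftmost in the oak rack goes in the leftmost cradle of the iron rack, and so on to the right, so that the row still matches the cellar book. Carry them across one at a time, straight from rack to rack without putting any down on the way, and lay each down gently (do not drop it) in the middle of its cradle, on both rails, its neck still pointing to the robot's side and square to the rack. Leave the candle and the glass behind the racks standing where they are.

Things in the scene. Friction and masses are not known exactly. Their poses are not given: they have to be found in the camera images.
- square_bottle_mid (a point): Full quarter bottle, dark green, cream label, grey foil, lying: straight sides, short square shoulders, straight neck. Diameter 49 mm, length 188 mm, 340 g (+-20%). Point: on its axis at the centre of mass, 59 mm from the base (cylindrical up to 112 mm). x along the axis to the base, neck to -x; y, z roll. Height of the axis when at rest: 70.6 mm in the oak rack, 75.2 mm in the iron rack.
- sloping_bottle_mid (a point): Full quarter bottle, dark green, cream label, grey foil, lying: broad body, long sloping shoulders. Diameter 56 mm, length 180 mm, 380 g (+-20%). Point: on its axis at the centre of mass, 56 mm from the base (cylindrical up to 102 mm). x along the axis to the base, neck to -x; y, z roll. Height of the axis when at rest: 74.7 mm in the oak rack, 79.3 mm in the iron rack.
- slim_bottle_mid (a point): Full quarter bottle, dark green, cream label, grey foil, lying: the slimmest and longest, tapering gradually to its neck. Diameter 47 mm, length 218 mm, 330 g (+-20%). Point: on its axis at the centre of mass, 71 mm from the base (cylindrical up to 118 mm). x along the axis to the base, neck to -x; y, z roll. Height of the axis when at rest: 69.4 mm in the oak rack, 74.1 mm in the iron rack.
- fat_bottle_mid (a point): Full quarter bottle, dark green, cream label, grey foil, lying: the fattest, sloping shoulders, thick foiled neck. Diameter 59 mm, length 200 mm, 460 g (+-20%). Point: on its axis at the centre of mass, 62 mm from the base (cylindrical up to 108 mm). x along the axis to the base, neck to -x; y, z roll. Height of the axis when at rest: 76.4 mm in the oak rack, 81.1 mm in the iron rack.
- oak_rack: Oak bottle rack, 412 mm wide, left or right, full at the start (necks to the robot), fixed, 120 mm deep. Two rails along y, 60 mm apart, with dips making four cradles: dip bottoms 45 mm and crests 64 mm above the table, all else lower. Origin: on the table, middle of its front edge; x to the back, y to the left, z up. Cradle middles: x = 60, y = 142.5, 47.5, -47.5, -142.5 mm from left to right.
- iron_rack: Black iron rack of bent 8 mm bar, 394 mm wide, beside the other, empty at the start, fixed, 120 mm deep. Two rails along y, 60 mm apart, with dips making four cradles: dip bottoms 49 mm and crests 68 mm above the table, all else lower. Origin: on the table, middle of its front edge; x to the back, y to the left, z up. Cradle middles: x = 60, y = 142.5, 47.5, -47.5, -142.5 mm from left to right.
- candle: Cream candle 48 mm in diameter on a low brass candlestick with an 84 mm foot, 123 mm high in all, standing loose behind the racks. Bystander. Origin: centre of its underside, z up.
- glass: Stemmed tasting glass, 145 mm high, 65 mm across, standing loose behind the racks. Bystander. Origin: centre of its underside, z up.

How it is judged:
By the outcome, as a careful person would: the job done as asked, in the order asked, and still so for the second after the job is handed in, with the robot touching nothing.
It also fails if it takes over 120 s, if anything falls off the work surface, if the arm or the gripper's body presses on something with over 40 N, if the wrist force passes 120 N, or if a joint passes its speed limit or range.

## Robot

A 6-joint arm with a two-finger parallel gripper is mounted at the origin on the work surface. World frame = base frame: x ahead of the robot, y to its left, z up, the work surface at z = 0. Lengths are in m, angles in rad, forces in N, time in s.
With the tool pointing down it reaches from about 0.25 to 0.775 m from the base axis. Payload 4 kg.
Tool frame: the origin (TCP) lies midway between the tips of the shut fingers; the grasp point (between the pads) lies 19 mm behind it; z points along the fingers, y is the line along which they close (so a half turn about z gives the same grasp; the last joint's range is limited). The gripper opens to 94 mm and grips with 3 to 60 N. Pads are 16 mm wide; open, the fingers measure 119 mm over their backs; the gripper's body (75 mm by 177 mm) begins 78 mm behind the grasp point.
Start: joints at [1.216, 0.087, 1.371, -0, 1.684, -0.103], TCP at [0.137, 0.533, 0.206] pointing down, gripper open.
Joint ranges: [-3.1, 3.1], [-0.76, 2.03], [0.27, 2.55], [-1.08, 4.22], [0.17, 2.65], [-2.57, 2.57]. Speed limits (rad/s): [2.79, 2.79, 3.14, 3.14, 3.14, 3.14].

## Interface

Orientations are given as [roll, pitch, yaw] about the fixed x, y, z axes, in that order (R = Rz(yaw) Ry(pitch) Rx(roll)).
In Python, from bench import get_obs, snapshot, close_job gives the robot as it stands. The module is installed in compiled form; this text tells all that it offers.
- The arm moves only by the tool drive_tool, never from a script. Its argument "commands" is a list of rows, each a list of 6 numbers: the shift along the tool's x, y, z in units of 0.04 m (1.0 is 0.04 m), then the turn, a rotation vector about the tool's x, y, z in units of 0.1 rad (1.0 is 0.1 rad). In form: [[dx, dy, dz, wx, wy, wz], ...]. A call has 1 to 20 rows; each row shifts and turns the commanded pose from where the row before left it, along the tool's axes as they then stand; what a row does not reach is not made up. A row lasts 1/8 s, in which the tool goes at most 62.5 mm and 10.7 degrees, less where a joint would pass 70% of its speed; a pose out of reach is approached as far as the arm can. A call with a number of a shift or a turn outside -1 to 1 is refused whole. A call with a gripper value outside its range is refused whole. "gripper" is the closure, from 0 (fully open) to 1 (shut), set as the call begins (left out, the last holds). The fingers move at their own pace and stop on an object; the grip force is fixed at half the most. Time passes only in rows, so rows that do not move let the fingers close. It gives the time, the measured TCP pose, the force, the opening and the grip force at its end, in the units of the state.
- get_obs(): the state, without advancing time (a new reading comes with each control period).
- snapshot(name): name is "side" or "top"; returns a dict with "image" (420x560x3 uint8, blue, green, red), "range_z" (420x560 float32, m along the optical axis (not along the pixel's ray), 0 where there is no reading), "fx", "fy", "cx", "cy" (pixels), "k1" (the pictures are not rectified: a ray, as slopes to the right and down, at radius r is drawn at 1 + k1 r^2 times it, then the intrinsics apply), "rvec" (rotation vector, rad) and "tvec" (3), from world to camera coordinates, as OpenCV has them. Camera axes: x right, y down, z forward; pixel columns grow to the right and rows downward; lengths in m; the calibration is good to about 2 mm. A picture is of the moment at which its call begins.
- close_job(): hands the job in; it is judged then, once.
The state is a dict: "time": time; "joint_positions": joint angles; "qvel": joint speeds; "joint_torque": joint torques, N m; "tool_pos": TCP position; "ee_rot": TCP orientation; "wrist_force": force on the tool from outside, world axes, zero at the start; "wrist_torque": the same for the moment, N m; "width": finger opening in m; "finger_force": force on a finger pad.
Only numpy, scipy, OpenCV 4.12 (cv2) and the standard library are available. Lean on these libraries where they do the work, as an engineer would, in place of code of your own. Each camera call takes 0.05 s, during which the arm holds its last target. There are 200 camera calls.

## Working session

There is one attempt and no reset: what is moved stays moved. The work goes in short steps, Python scripts to look and compute and a tool call to move; the robot and the scene stay as the last step left them, time stands still between calls to the robot, and variables do not carry over. Pictures are saved under pics/ and viewed, at most 14 in all, crops included, and the job is handed in when it is done.

Besides the shell and the picture viewer there is one more tool, called after "Emit:" as name(argument=value, ...), one argument or row to a line, values as JSON. drive_tool: Moves the arm, as the interface text tells. Its arguments: {"type":"object","properties":{"commands":{"type":"array"},"gripper":{"type":"number"}},"required":["commands"]}

```bash
mkdir -p pics; cat > h.py <<'E'
import numpy as np, cv2
from bench import get_obs, snapshot
def cloud(s):
    H,W=s["range_z"].shape
    u,v=np.meshgrid(np.arange(W),np.arange(H))
    xd=(u-s["cx"])/s["fx"]; yd=(v-s["cy"])/s["fy"]
    x,y=xd.copy(),yd.copy()
    for _ in range(10):
        f=1+s["k1"]*(x*x+y*y); x,y=xd/f,yd/f
    z=s["range_z"]; P=np.stack([x*z,y*z,z],-1)
    R=cv2.Rodrigues(np.array(s["rvec"],float))[0]
    P=(P-np.array(s["tvec"]).ravel())@R
    P[z<=0]=np.nan
    return P
E
python3 - <<'E'
from h import *
o=get_obs(); print({k:np.round(v,3) for k,v in o.items()})
for n in("top","side"):
    s=snapshot(n); cv2.imwrite(f"pics/{n}0.png",s["image"]); np.save(f"{n}0.npy",cloud(s)); print(n,-cv2.Rodrigues(np.array(s["rvec"],float))[0].T@np.array(s["tvec"]).ravel())
E
```

```text
{'time': np.float64(0.0), 'joint_positions': array([ 1.216,  0.088,  1.372, -0.   ,  1.684, -0.103]), 'qvel': array([ 0.001, -0.   , -0.001, -0.   , -0.   , -0.001]), 'joint_torque': array([-0.0000e+00, -3.4020e+01, -3.0242e+01,  7.2000e-02,  3.3000e-02,
       -0.0000e+00]), 'tool_pos': array([0.137, 0.532, 0.204]), 'ee_rot': array([-3.139, -0.   ,  2.89 ]), 'wrist_force': array([-0.267,  0.896,  0.084]), 'wrist_torque': array([ 0.035,  0.018, -0.   ]), 'finger_force': np.float64(0.0), 'width': np.float64(0.094)}
top [0.52394849 0.01020385 1.1729088 ]
side [ 0.53607531 -0.83881501  1.04619159]
```

View pics/top0.png

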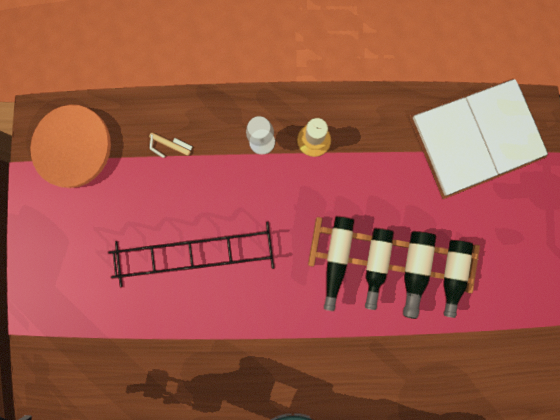

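View pics/side0.png

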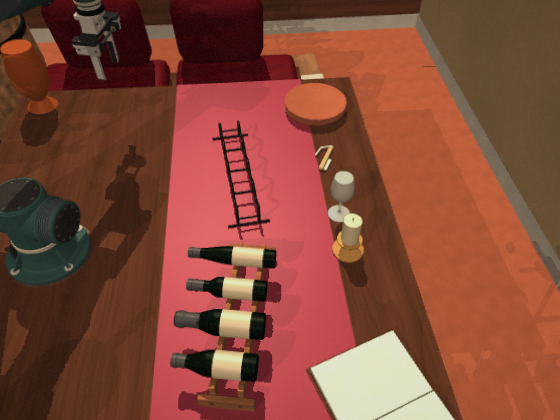

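The top view shows the iron rack on the left (end plates at about (118,262) and (270,245)). The oak rack is on the right, with bottles at columns 338, 378, 419 and 458, looking like slim, square, fat and sloping. The glass is at (261,135) and the candle at (315,135).

```bash
python3 - <<'E'
from h import *
from scipy import ndimage as nd
P=np.load("top0.npy"); I=cv2.imread("pics/top0.png").astype(int)
print("table z",np.nanmedian(P[290:330,20:300,2]), P[250,20],P[250,540])
m=(P[...,2]>0.05)&(np.indices(P.shape[:2])[0]>205)&(np.indices(P.shape[:2])[0]<325)&(np.indices(P.shape[:2])[1]>300)
m&=(I[...,2]<75)|(I.min(-1)>95)
l,n=nd.label(nd.binary_opening(m,np.ones((3,3))))
for i in range(1,n+1):
    q=P[l==i]
    if len(q)<150: continue
    c=q[:,:2].mean(0); w,V=np.linalg.eigh(np.cov((q[:,:2]-c).T)); d=V[:,1]*np.sign(V[0,1])
    t=(q[:,:2]-c)@d; e=(q[:,:2]-c)@np.array([-d[1],d[0]])
    a,b=np.percentile(t,[.5,99.5])
    body=t>b-.10
    dd=np.median
    sl=[(round(b-T,3),round(np.ptp(e[abs(t-T)<.004]),3),round(np.median((e[abs(t-T)<.004]).min()+np.ptp(e[abs(t-T)<.004])/2),4)) for T in (b-.03,b-.08,a+.02)]
    print(i,len(q),"base",np.round(c+d*b,3),"neck",np.round(c+d*a,3),"len",round(b-a,3),"yaw",round(np.degrees(np.arctan2(d[1],d[0])),2),"topz",np.round(np.percentile(q[body][:,2],[50,95]),4),sl)
# iron
m=(I.max(-1)<55); m[:215]=0; m[295:]=0; m[:,:100]=0; m[:,282:]=0
q=P[m]; print("iron n",m.sum(), "z pct",np.nanpercentile(q[:,2],[5,25,50,75,95]))
cv2.imwrite("pics/iron.png",cv2.resize(np.vstack([I[210:300,100:290],np.repeat(m[210:300,100:290,None]*255,3,-1)]).astype(np.uint8),None,fx=3,fy=3,interpolation=0))
# oak wood pixels
cv2.imwrite("pics/oak.png",cv2.resize(I[205:325,300:490].astype(np.uint8),None,fx=4,fy=4))
for nm,(r0,r1,c0,c1) in dict(glass=(112,155,245,278),candle=(115,158,296,335)).items():
    q=P[r0:r1,c0:c1].reshape(-1,3); q=q[q[:,2]>.02]; print(nm,np.round(np.nanpercentile(q,[5,50,95],axis=0),3).tolist())
E
```

```text
table z 0.0011958686973863374 [ 0.5228447   0.71053398 -0.00154251] [ 4.99289300e-01 -6.55610879e-01  6.09645088e-04]
1 1383 base [ 0.588 -0.127] neck [ 0.409 -0.093] len 0.183 yaw -10.67 topz [0.0902 0.0953] [(np.float64(0.03), np.float64(0.043), np.float64(-0.0013)), (np.float64(0.08), np.float64(0.045), np.float64(-0.0018)), (np.float64(0.163), np.float64(0.028), np.float64(-0.0015))]
2 1177 base [ 0.559 -0.216] neck [ 0.42 -0.19] len 0.142 yaw -10.68 topz [0.0924 0.0976] [(np.float64(0.03), np.float64(0.047), np.float64(-0.0019)), (np.float64(0.08), np.float64(0.048), np.float64(-0.0024)), (np.float64(0.122), np.float64(0.036), np.float64(-0.0012))]
3 1462 base [ 0.551 -0.309] neck [ 0.41  -0.282] len 0.144 yaw -10.68 topz [0.1018 0.108 ] [(np.float64(0.03), np.float64(0.053), np.float64(-0.002)), (np.float64(0.08), np.float64(0.054), np.float64(-0.0026)), (np.float64(0.124), np.float64(0.049), np.float64(-0.004))]
4 1337 base [ 0.529 -0.399] neck [ 0.385 -0.374] len 0.146 yaw -9.79 topz [0.0992 0.1052] [(np.float64(0.03), np.float64(0.047), np.float64(-0.0041)), (np.float64(0.08), np.float64(0.054), np.float64(-0.0048)), (np.float64(0.126), np.float64(0.036), np.float64(-0.0029))]
iron n 619 z pct [0.00806513 0.04680043 0.05657899 0.06367232 0.06818248]
glass [[0.761, 0.038, 0.105], [0.782, 0.064, 0.144], [0.809, 0.088, 0.148]]
candle [[0.764, -0.088, 0.046], [0.782, -0.064, 0.119], [0.809, -0.04, 0.126]]
```

View pics/iron.png

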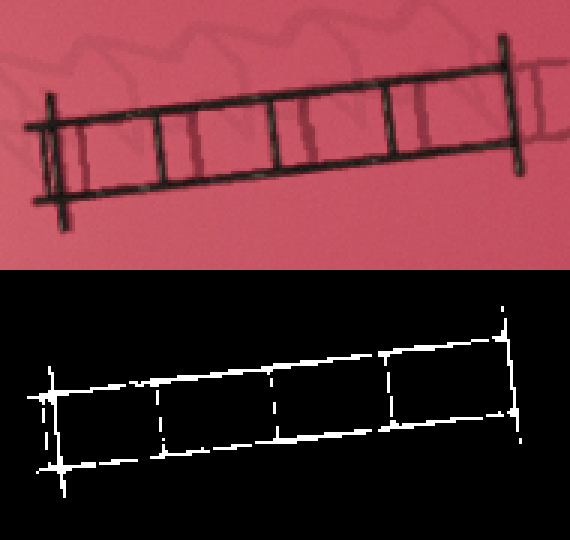

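View pics/oak.png

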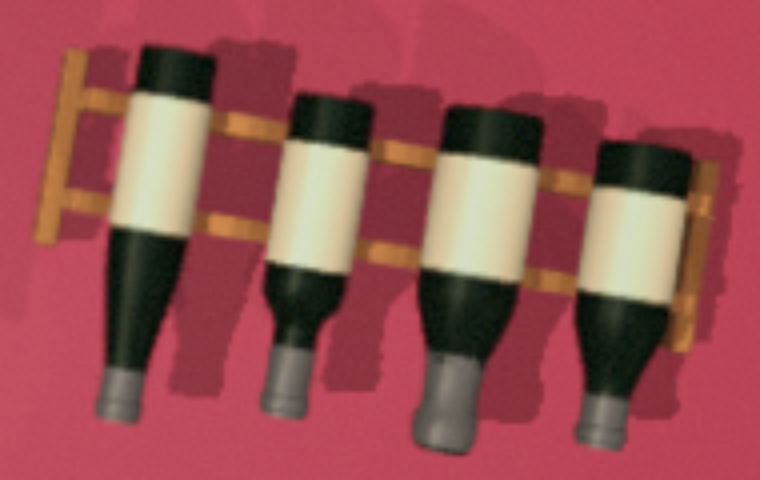

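The iron rack crop shows rails, end plates and three cross bars, and the oak crop confirms the order slim, square, fat, sloping. Next I fit the poses with the known geometry.

```bash
cat > fit.py <<'E'
from h import *
from scipy.optimize import least_squares
def ironfit(P,I):
    m=(I.max(-1)<60); m[:215]=0; m[295:]=0; m[:,:100]=0; m[:,282:]=0
    q=P[m]; q=q[(q[:,2]>.04)&(q[:,2]<.08)]
    def loc(p):
        c,s=np.cos(p[2]),np.sin(p[2]); d=q[:,:2]-p[:2]
        return np.c_[d[:,0]*c+d[:,1]*s,-d[:,0]*s+d[:,1]*c]
    def res(p):
        L=loc(p); r=np.minimum(abs(L[:,0]-.03),abs(L[:,0]-.09))
        b=np.min([abs(L[:,1]-y) for y in (-.193,-.095,0,.095,.193)],0)
        return np.minimum(r,b)
    best=min((least_squares(res,[x,y,.125],loss="soft_l1",f_scale=.002,x_scale=[.01,.01,.03]) for x in np.arange(.40,.5,.01) for y in np.arange(.2,.35,.015)),key=lambda r:r.cost)
    return best.x,loc(best.x),q,res(best.x)
def cylfit(q,r,zc,x0,yaw0):
    # q: points; axis line through (x0.., ) : y offset & yaw & z
    def res(p):
        c,s=np.cos(p[1]),np.sin(p[1])
        e=-(q[:,0]-x0[0])*s+(q[:,1]-x0[1])*c-p[0]
        return np.hypot(e,q[:,2]-zc-p[2])-r
    o=least_squares(res,[0,yaw0,0],loss="soft_l1",f_scale=.002,x_scale=[.01,.05,.01])
    return o.x,np.median(abs(res(o.x)))
E
python3 - <<'E'
from fit import *
P=np.load("top0.npy"); I=cv2.imread("pics/top0.png").astype(int)
p,L,q,r=ironfit(P,I)
print("iron",np.round(p,4),np.degrees(p[2]),len(q),"res",np.percentile(r,[50,90]))
for y in np.arange(-.2,.21,.02375):
    k=(abs(L[:,1]-y)<.006)&(np.minimum(abs(L[:,0]-.03),abs(L[:,0]-.09))<.006)
    k2=(abs(L[:,1]-y)<.006)&(abs(L[:,0]-.06)<.02)
    print(round(y,3),k.sum(),np.round(np.median(q[k,2]),4) if k.any() else None,"bar",k2.sum(),np.round(np.median(q[k2,2]),4) if k2.any() else None)
print("x ext",L.min(0),L.max(0))
B=dict(slim=([.588,-.127],.0235,.0694,.071),square=([.559,-.216],.0245,.0706,.059),fat=([.551,-.309],.0295,.0764,.062),sloping=([.529,-.399],.028,.0747,.056))
yaw=np.radians(-10.65)
for cam in("top","side"):
  A=np.load(cam+"0.npy").reshape(-1,3)
  for n,(b,R,z,cm) in B.items():
    b=np.array(b); u=np.array([np.cos(yaw),np.sin(yaw)]); v=np.array([-u[1],u[0]])
    d=A[:,:2]-b; t=d@u; e=d@v
    k=(abs(e)<R+.006)&(A[:,2]>z-.005)&(A[:,2]<z+R+.01)
    kb=k&(t>-.1)&(t<-.005)
    o,mr=cylfit(A[kb],R,z,b,yaw)
    end=np.sort(t[k&(t<.03)&(t>-.1)])
    te=np.percentile(end,99)
    neck=np.percentile(t[k&(t>-.25)],.5)
    t_=te-cm; com=b+u*t_+v*(o[0]+t_*(o[1]-yaw))
    print(cam,n,"n",kb.sum(),"yaw",round(np.degrees(o[1]),2),"dz",round(o[2],4),"res",round(mr,4),"baset",round(te,4),"len",round(te-neck,3),"com",np.round(com,4))
E
```

```text
iron [0.4496 0.2308 0.1106] 6.338421552510911 530 res [0.00101691 0.00215988]
-0.2 0 None bar 0 None
-0.176 14 0.0657 bar 0 None
-0.153 12 0.0555 bar 0 None
-0.129 18 0.0538 bar 0 None
-0.105 21 0.0654 bar 0 None
-0.081 9 0.0643 bar 0 None
-0.058 12 0.0528 bar 0 None
-0.034 23 0.054 bar 0 None
-0.01 22 0.0646 bar 0 None
0.014 12 0.0654 bar 0 None
0.037 15 0.0549 bar 0 None
0.061 17 0.0531 bar 0 None
0.085 22 0.0653 bar 0 None
0.109 8 0.0649 bar 0 None
0.132 12 0.0538 bar 0 None
0.156 18 0.0527 bar 0 None
0.18 27 0.0643 bar 0 None
0.204 0 None bar 0 None
x ext [ 0.02674978 -0.1939762 ] [0.0943351  0.19307032]
top slim n 800 yaw -11.31 dz 0.0005 res 0.0012 baset 0.0026 len 0.217 com [ 0.5204 -0.1163]
top square n 898 yaw -10.65 dz 0.0009 res 0.0011 baset 0.0022 len 0.186 com [ 0.5025 -0.2092]
top fat n 1059 yaw -10.72 dz 0.0003 res 0.001 baset 0.0 len 0.198 com [ 0.489  -0.3035]
top sloping n 972 yaw -10.96 dz 0.0006 res 0.0011 baset -0.0006 len 0.177 com [ 0.4718 -0.3969]
side slim n 700 yaw -10.99 dz -0.001 res 0.0012 baset 0.002 len 0.216 com [ 0.5197 -0.1166]
side square n 822 yaw -10.88 dz -0.0007 res 0.0011 baset 0.0012 len 0.186 com [ 0.5014 -0.2097]
side fat n 1103 yaw -10.87 dz -0.0003 res 0.001 baset -0.0001 len 0.198 com [ 0.4889 -0.3033]
side sloping n 1109 yaw -10.99 dz 0.0001 res 0.001 baset 0.0006 len 0.179 com [ 0.4731 -0.3965]
```

```bash
cat > plan.py <<'E'
from h import *
OY,IY=np.radians(180-10.9),np.pi+.1106
com=dict(slim=[.520,-.1165,.0694],square=[.502,-.2095,.0706],fat=[.489,-.3034,.0764],sloping=[.4725,-.3967,.0747])
zi=dict(slim=.0741,square=.0752,fat=.0811,sloping=.0793)
o=np.array([.4496,.2308]);c,s=np.cos(.1106),np.sin(.1106)
dst={n:np.r_[o+[c*.06-s*y,s*.06+c*y],zi[n]] for n,y in zip(com,(.1425,.0475,-.0475,-.1425))}
def tool(vec,yaw): # world->tool-down axes, in 40mm units
    c,s=np.cos(yaw),np.sin(yaw); v=np.array(vec); return np.r_[c*v[0]+s*v[1], s*v[0]-c*v[1], -v[2]]/.04
def delta(target,yaw=None):
    o=get_obs(); y=o["ee_rot"][2]
    yaw=y if yaw is None else yaw
    print("t",round(float(o["time"]),2),"tcp",np.round(o["tool_pos"],4),"rpy",np.round(o["ee_rot"],4),"F",np.round(o["wrist_force"],1),"w",round(float(o["width"]),4),"units",np.round(tool(np.array(target)-o["tool_pos"],yaw),2))
E
python3 - <<'E'
from plan import *
P=np.load("top0.npy"); I=cv2.imread("pics/top0.png").astype(int)
m=(I.max(-1)<75); m[:215]=0; m[295:]=0; m[:,:100]=0; m[:,282:]=0
q=P[m]; d=q[:,:2]-o; L=np.c_[d[:,0]*c+d[:,1]*s,-d[:,0]*s+d[:,1]*c]
k=abs(L[:,0]-.06)<.022
for j in range(-21,22,1):
    kk=k&(abs(L[:,1]-j*.01)<.005)
    if kk.sum()>3: print(j*10,kk.sum(),np.round(np.percentile(q[kk,2],[10,50,90]),3))
print({n:v.round(4).tolist() for n,v in dst.items()})
print("to above slim, after yaw"); delta(np.array(com["slim"])+[0,0,.13],OY)
ob=None
for n in com:
    print(n,"oak->iron in iron tool axes",tool(np.r_[dst[n][:2]-com[n][:2],0],IY).round(2))
    if ob: print("  iron",ob,"-> oak",n,"in oak tool axes",tool(np.r_[np.array(com[n][:2])-dst[ob][:2],0],OY).round(2))
    ob=n
E
```

```text
-190 26 [0.03  0.033 0.035]
-90 27 [0.031 0.035 0.037]
0 29 [0.031 0.034 0.036]
100 20 [0.033 0.035 0.036]
190 35 [0.006 0.01  0.034]
200 11 [0.006 0.03  0.032]
{'slim': [0.4935, 0.3791, 0.0741], 'square': [0.504, 0.2846, 0.0752], 'fat': [0.5145, 0.1902, 0.0811], 'sloping': [0.525, 0.0958, 0.0793]}
to above slim, after yaw
t 0.1 tcp [0.1369 0.5322 0.2045] rpy [-3.1397e+00 -2.0000e-04  2.8898e+00] F [-0.1 -0.3 -0.2] w 0.094 units [-12.47 -14.11   0.13]
slim oak->iron in iron tool axes [-0.71 12.39 -0.  ]
square oak->iron in iron tool axes [-1.41 12.27 -0.  ]
  iron slim -> oak square in oak tool axes [ -2.99 -14.41  -0.  ]
fat oak->iron in iron tool axes [-2.   12.19 -0.  ]
  iron square -> oak fat in oak tool axes [ -2.41 -14.51  -0.  ]
sloping oak->iron in iron tool axes [-2.66 12.09 -0.  ]
  iron fat -> oak sloping in oak tool axes [ -1.74 -14.61  -0.  ]
```

Emit:
drive_tool(
  commands=[
    [0,0,0,0,0,-0.61],
    [-0.4,-0.5,0,0,0,0],
    [-0.8,-0.9,0,0,0,0],
    [-0.8,-0.9,0,0,0,0],
    [-0.8,-0.9,0,0,0,0],
    [-0.8,-0.9,0,0,0,0],
    [-0.8,-0.9,0,0,0,0],
    [-0.8,-0.9,0,0,0,0],
    [-0.8,-0.9,0,0,0,0],
    [-0.8,-0.9,0,0,0,0],
    [-0.8,-0.9,0,0,0,0],
    [-0.8,-0.9,0,0,0,0],
    [-0.8,-0.9,0,0,0,0],
    [-0.8,-0.9,0,0,0,0],
    [-0.8,-0.9,0,0,0,0],
    [-0.8,-0.9,0,0,0,0],
    [-0.87,-1.0,0,0,0,0],
    [0,0,0,0,0,0],
    [0,0,0,0,0,0],
  ],
  gripper=0.17,
)

```text
time: 2.48
tool_pos: [0.5193, -0.1152, 0.2048]
ee_rot: [3.141, -0.002, 2.951]
wrist_force: [0.0, 0.6, 0.1]
width: 0.078
finger_force: 0.0
```

```bash
python3 -c "
from plan import *
delta(np.array(com['slim'])+[0,0,-.015])
s=snapshot('top'); cv2.imwrite('pics/t1.png',s['image'])"
```

```text
t 2.48 tcp [ 0.5193 -0.1152  0.2048] rpy [ 3.1407e+00 -1.7000e-03  2.9506e+00] F [0.  0.6 0.1] w 0.078 units [-0.02 -0.03  3.76]
```

View pics/t1.png

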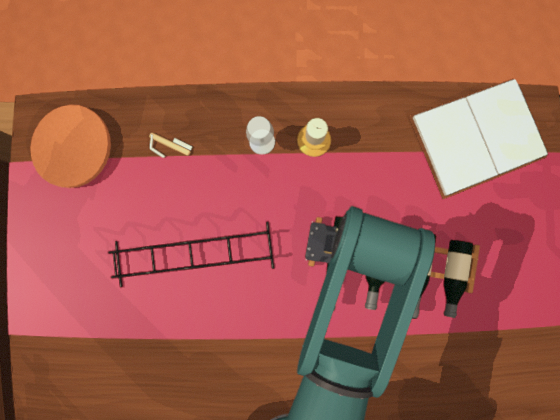

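The gripper hovers over the slim bottle, near pixel (325,243), with the arm well above the other bottles. Descending and gripping.

Emit:
drive_tool(
  commands=[
    [0,-0.03,0.8,0,0,0],
    [0,0,0.9,0,0,0],
    [0,0,0.9,0,0,0],
    [0,0,0.6,0,0,0],
    [0,0,0.36,0,0,0],
    [0,0,0.2,0,0,0],
    [0,0,0,0,0,0],
    [0,0,0,0,0,0],
  ],
)

```text
time: 3.52
tool_pos: [0.5204, -0.1171, 0.0563]
ee_rot: [-3.141, 0.002, 2.951]
wrist_force: [0.2, 0.1, -0.4]
width: 0.0779
finger_force: 0.0
```

Emit:
drive_tool(
  commands=[
    [0,0,0,0,0,0],
    [0,0,0,0,0,0],
    [0,0,0,0,0,0],
    [0,0,0,0,0,0],
    [0,0,0,0,0,0],
    [0,0,0,0,0,0],
  ],
  gripper=1.0,
)

```text
time: 4.28
tool_pos: [0.52, -0.1154, 0.0553]
ee_rot: [3.139, 0.0, 2.951]
wrist_force: [0.9, 5.3, 2.5]
width: 0.0467
finger_force: 30.0
```

Emit:
drive_tool(
  commands=[
    [0,0,-0.2,0,0,0],
    [0,0,-0.5,0,0,0],
    [0,0,-0.8,0,0,0],
    [0,0,-0.9,0,0,0],
    [0,0,-0.8,0,0,0],
    [0,0,-0.5,0,0,0],
    [0,0,0,0,0,-0.6],
    [0,0,0,0,0,-0.9],
    [0,0,0,0,0,-0.9],
    [0,0,0,0,0,-0.6],
  ],
)

```text
time: 5.52
tool_pos: [0.5189, -0.1178, 0.2023]
ee_rot: [-3.141, -0.002, -3.031]
wrist_force: [-0.3, 0.4, -3.8]
width: 0.0461
finger_force: 30.0
```

Emit:
drive_tool(
  commands=[
    [-0.01,0.3,0,0,0,0],
    [-0.05,0.7,0,0,0,0],
    [-0.05,0.9,0,0,0,0],
    [-0.05,0.9,0,0,0,0],
    [-0.05,0.9,0,0,0,0],
    [-0.05,0.9,0,0,0,0],
    [-0.05,0.9,0,0,0,0],
    [-0.05,0.9,0,0,0,0],
    [-0.05,0.9,0,0,0,0],
    [-0.05,0.9,0,0,0,0],
    [-0.05,0.9,0,0,0,0],
    [-0.05,0.9,0,0,0,0],
    [-0.05,0.9,0,0,0,0],
    [-0.05,0.9,0,0,0,0],
    [-0.05,0.4,0,0,0,0],
    [0,0.2,0,0,0,0],
    [0,0,0,0,0,0],
    [0,0,0,0,0,0],
    [0,0,0,0,0,0],
  ],
)

```text
time: 7.9
tool_pos: [0.4941, 0.3784, 0.2034]
ee_rot: [-3.142, 0.0, -3.034]
wrist_force: [0.1, -0.2, -4.2]
width: 0.0464
finger_force: 30.0
```

```bash
cat > chk.py <<'E'
from fit import *; from plan import *
import sys
n=sys.argv[1]; R=dict(slim=.0235,square=.0245,fat=.0295,sloping=.028)[n]; cm=dict(slim=.071,square=.059,fat=.062,sloping=.056)[n]
L=dict(slim=.218,square=.188,fat=.2,sloping=.18)[n]
held=len(sys.argv)>2
ob=get_obs(); z=ob["tool_pos"][2]+.014 if held else zi[n]
delta(dst[n]+[0,0,-.015])
d0=dst[n]; u=np.array([c,s]); v=np.array([-s,c])
for cam in("side","top"):
    S=snapshot(cam); cv2.imwrite(f"pics/{cam}_{n}{'h' if held else ''}.png",S["image"]); A=cloud(S).reshape(-1,3)
    d=A[:,:2]-d0[:2]; t=d@u; e=d@v
    k=(abs(e)<R+.01)&(abs(t)<.25)&(A[:,2]>z-.012)&(A[:,2]<z+R+.006)
    if held: k&=~((abs(t)<.025))
    kb=k&(t>-.03)&(t<cm-.01)
    if kb.sum()<30: print(cam,"few",kb.sum()); continue
    f,mr=cylfit(A[kb],R,z,d0[:2],.1106)
    print(cam,kb.sum(),"lateral",round(f[0],4),"yaw err deg",round(np.degrees(f[1]-.1106),2),"dz",round(f[2],4),"res",round(mr,4),"base err",round(np.percentile(t[k],99.5)-cm,4),"neck err",round(np.percentile(t[k],.5)-(cm-L),4))
E
python3 chk.py slim h
```

```text
t 7.9 tcp [0.4941 0.3784 0.2034] rpy [-3.1415e+00  3.0000e-04 -3.0338e+00] F [ 0.1 -0.2 -4.2] w 0.0464 units [0.01 0.02 3.61]
side 222 lateral -0.002 yaw err deg 1.45 dz -0.0002 res 0.0014 base err -0.0002 neck err 0.0023
top 281 lateral -0.0011 yaw err deg 0.04 dz 0.0002 res 0.0009 base err 0.001 neck err 0.0073
```

Emit:
drive_tool(
  commands=[
    [0,0.03,0.5,0,0,0],
    [0,0,0.9,0,0,0],
    [0,0,0.9,0,0,0],
    [0,0,0.6,0,0,0],
    [0,0,0.4,0,0,0],
    [0,0,0.2,0,0,0],
    [0,0,0.02,0,0,0],
    [0,0,0,0,0,0],
    [0,0,0,0,0,0],
  ],
)

```text
time: 9.12
tool_pos: [0.4943, 0.3809, 0.0636]
ee_rot: [3.141, 0.002, -3.032]
wrist_force: [-0.1, 0.5, -3.6]
width: 0.0461
finger_force: 30.0
```

Emit:
drive_tool(
  commands=[
    [0,0,0.03,0,0,0],
    [0,0,0.03,0,0,0],
    [0,0,0.03,0,0,0],
    [0,0,0,0,0,0],
    [0,0,0,0,0,0],
  ],
)

```text
time: 9.75
tool_pos: [0.4941, 0.3811, 0.0606]
ee_rot: [3.14, 0.002, -3.032]
wrist_force: [-2.7, -0.5, 4.6]
width: 0.0462
finger_force: 30.0
```

Emit:
drive_tool(
  commands=[
    [0,0,0,0,0,0],
    [0,0,0,0,0,0],
    [0,0,0,0,0,0],
    [0,0,0,0,0,0],
    [0,0,-0.2,0,0,0],
    [0,0,-0.5,0,0,0],
    [0,0,-0.8,0,0,0],
    [0,0,-0.9,0,0,0],
    [0,0,-0.8,0,0,0],
    [0,0,-0.4,0,0,0],
    [0,0,0,0,0,0.6],
    [0,0,0,0,0,0.9],
    [0,0,0,0,0,0.9],
    [0,0,0,0,0,0.6],
  ],
  gripper=0.25,
)

```text
time: 11.5
tool_pos: [0.4935, 0.3803, 0.2027]
ee_rot: [-3.141, -0.0, 2.949]
wrist_force: [1.1, -0.2, -0.1]
width: 0.0706
finger_force: 0.0
```

Emit:
drive_tool(
  commands=[
    [-0.1,-0.4,0,0,0,0],
    [-0.2,-0.8,0,0,0,0],
    [-0.2,-0.9,0,0,0,0],
    [-0.2,-0.9,0,0,0,0],
    [-0.2,-0.9,0,0,0,0],
    [-0.2,-0.9,0,0,0,0],
    [-0.2,-0.9,0,0,0,0],
    [-0.2,-0.9,0,0,0,0],
    [-0.2,-0.9,0,0,0,0],
    [-0.2,-0.9,0,0,0,0],
    [-0.2,-0.9,0,0,0,0],
    [-0.2,-0.9,0,0,0,0],
    [-0.2,-0.9,0,0,0,0],
    [-0.2,-0.9,0,0,0,0],
    [-0.2,-0.9,0,0,0,0],
    [-0.1,-0.9,0,0,0,0],
    [0,-0.6,0,0,0,0],
    [0,0,0,0,0,0],
    [0,0,0,0,0,0],
  ],
)

```text
time: 13.88
tool_pos: [0.5019, -0.2074, 0.2028]
ee_rot: [3.141, -0.0, 2.951]
wrist_force: [-0.4, -0.1, -0.3]
width: 0.0705
finger_force: 0.0
```

```bash
python3 chk.py slim; python3 -c "
from plan import *
delta(np.array(com['square'])+[0,0,-.015])"
```

```text
t 13.88 tcp [ 0.5019 -0.2074  0.2028] rpy [ 3.1409 -0.      2.9512] F [-0.4 -0.1 -0.3] w 0.0705 units [ 2.98 14.36  3.59]
side few 17
top 780 lateral 0.0025 yaw err deg 0.43 dz 0.0003 res 0.0012 base err 0.0006 neck err 0.0043
t 13.97 tcp [ 0.5022 -0.2069  0.2028] rpy [3.1412e+00 2.0000e-04 2.9522e+00] F [0.2 0.5 1.1] w 0.0705 units [-0.01 -0.07  3.68]
```

View pics/side_slim.png

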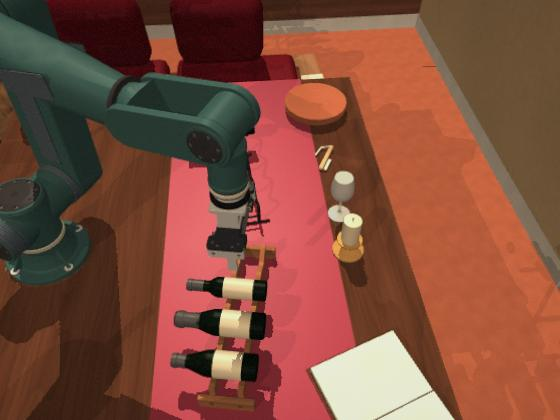

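Slim lies in the leftmost iron cradle, within 2.5 mm and 0.4°. The side view shows square, fat and sloping still in the oak rack at rows 290, 322 and 365. Next is the square bottle.

Emit:
drive_tool(
  commands=[
    [0,-0.06,0.8,0,0,0],
    [0,0,0.9,0,0,0],
    [0,0,0.9,0,0,0],
    [0,0,0.6,0,0,0],
    [0,0,0.3,0,0,0],
    [0,0,0.18,0,0,0],
    [0,0,0,0,0,0],
    [0,0,0,0,0,0],
  ],
)

```text
time: 14.98
tool_pos: [0.5025, -0.2105, 0.0566]
ee_rot: [-3.141, 0.002, 2.951]
wrist_force: [0.2, -0.7, -0.6]
width: 0.0706
finger_force: 0.0
```

Emit:
drive_tool(
  commands=[
    [0,0,0,0,0,0],
    [0,0,0,0,0,0],
    [0,0,0,0,0,0],
    [0,0,0,0,0,0],
    [0,0,0,0,0,0],
  ],
  gripper=1.0,
)

```text
time: 15.6
tool_pos: [0.5023, -0.2087, 0.0559]
ee_rot: [3.139, 0.001, 2.951]
wrist_force: [1.1, 5.4, 2.9]
width: 0.0482
finger_force: 30.0
```

Emit:
drive_tool(
  commands=[
    [0,0,-0.2,0,0,0],
    [0,0,-0.5,0,0,0],
    [0,0,-0.8,0,0,0],
    [0,0,-0.9,0,0,0],
    [0,0,-0.8,0,0,0],
    [0,0,-0.5,0,0,0],
    [0,0,0,0,0,-0.6],
    [0,0,0,0,0,-0.9],
    [0,0,0,0,0,-0.9],
    [0,0,0,0,0,-0.6],
  ],
)

```text
time: 16.85
tool_pos: [0.501, -0.2108, 0.2026]
ee_rot: [-3.141, -0.002, -3.031]
wrist_force: [-0.5, 0.8, -3.1]
width: 0.0484
finger_force: 30.0
```

Emit:
drive_tool(
  commands=[
    [-0.05,0.3,0,0,0,0],
    [-0.1,0.7,0,0,0,0],
    [-0.1,0.9,0,0,0,0],
    [-0.1,0.9,0,0,0,0],
    [-0.1,0.9,0,0,0,0],
    [-0.1,0.9,0,0,0,0],
    [-0.1,0.9,0,0,0,0],
    [-0.1,0.9,0,0,0,0],
    [-0.1,0.9,0,0,0,0],
    [-0.1,0.9,0,0,0,0],
    [-0.1,0.9,0,0,0,0],
    [-0.1,0.9,0,0,0,0],
    [-0.1,0.9,0,0,0,0],
    [-0.1,0.8,0,0,0,0],
    [-0.1,0.4,0,0,0,0],
    [0,0.2,0,0,0,0],
    [0,0,0,0,0,0],
    [0,0,0,0,0,0],
    [0,0,0,0,0,0],
  ],
)

```text
time: 19.23
tool_pos: [0.506, 0.2843, 0.2037]
ee_rot: [-3.141, 0.0, -3.034]
wrist_force: [1.0, 0.5, -3.3]
width: 0.0484
finger_force: 30.0
```

```bash
python3 chk.py square h
```

```text
t 19.23 tcp [0.506  0.2843 0.2037] rpy [-3.1415e+00  2.0000e-04 -3.0337e+00] F [ 1.   0.5 -3.3] w 0.0484 units [0.05 0.01 3.59]
side 168 lateral -0.0006 yaw err deg 0.81 dz 0.0007 res 0.0014 base err 0.0013 neck err 0.0043
top 109 lateral 0.0033 yaw err deg -4.5 dz 0.001 res 0.0008 base err 0.0032 neck err 0.0063
```

Emit:
drive_tool(
  commands=[
    [0.05,0,0.5,0,0,0],
    [0,0,0.9,0,0,0],
    [0,0,0.9,0,0,0],
    [0,0,0.6,0,0,0],
    [0,0,0.4,0,0,0],
    [0,0,0.2,0,0,0],
    [0,0,0.02,0,0,0],
    [0,0,0,0,0,0],
    [0,0,0,0,0,0],
  ],
)

```text
time: 20.45
tool_pos: [0.5044, 0.2852, 0.0637]
ee_rot: [3.141, 0.002, -3.032]
wrist_force: [-0.2, -0.9, -3.7]
width: 0.0485
finger_force: 30.0
```

Emit:
drive_tool(
  commands=[
    [0,0,0.03,0,0,0],
    [0,0,0.03,0,0,0],
    [0,0,0,0,0,0],
    [0,0,0,0,0,0],
  ],
)

```text
time: 20.95
tool_pos: [0.5044, 0.2854, 0.062]
ee_rot: [3.141, 0.002, -3.032]
wrist_force: [-3.2, 0.6, 5.5]
width: 0.048
finger_force: 30.0
```

Emit:
drive_tool(
  commands=[
    [0,0,0,0,0,0],
    [0,0,0,0,0,0],
    [0,0,0,0,0,0],
    [0,0,0,0,0,0],
    [0,0,-0.2,0,0,0],
    [0,0,-0.5,0,0,0],
    [0,0,-0.8,0,0,0],
    [0,0,-0.9,0,0,0],
    [0,0,-0.8,0,0,0],
    [0,0,-0.4,0,0,0],
    [0,0,0,0,0,0.6],
    [0,0,0,0,0,0.9],
    [0,0,0,0,0,0.9],
    [0,0,0,0,0,0.6],
  ],
  gripper=0.25,
)

```text
time: 22.7
tool_pos: [0.5035, 0.2848, 0.2035]
ee_rot: [-3.141, -0.001, 2.949]
wrist_force: [0.1, -0.4, 0.5]
width: 0.0706
finger_force: 0.0
```

Emit:
drive_tool(
  commands=[
    [-0.1,-0.5,0,0,0,0],
    [-0.15,-0.9,0,0,0,0],
    [-0.15,-0.9,0,0,0,0],
    [-0.15,-0.9,0,0,0,0],
    [-0.15,-0.9,0,0,0,0],
    [-0.15,-0.9,0,0,0,0],
    [-0.15,-0.9,0,0,0,0],
    [-0.15,-0.9,0,0,0,0],
    [-0.15,-0.9,0,0,0,0],
    [-0.15,-0.9,0,0,0,0],
    [-0.15,-0.9,0,0,0,0],
    [-0.15,-0.9,0,0,0,0],
    [-0.15,-0.9,0,0,0,0],
    [-0.15,-0.9,0,0,0,0],
    [-0.15,-0.9,0,0,0,0],
    [-0.15,-0.9,0,0,0,0],
    [-0.05,-0.5,0,0,0,0],
    [0,0,0,0,0,0],
    [0,0,0,0,0,0],
  ],
  gripper=0.1,
)

```text
time: 25.08
tool_pos: [0.488, -0.3018, 0.2043]
ee_rot: [3.141, -0.0, 2.952]
wrist_force: [-0.0, -0.2, -0.1]
width: 0.0845
finger_force: 0.0
```

```bash
python3 chk.py square; python3 -c "
from plan import *
delta(np.array(com['fat'])+[0,0,-.015])"
```

```text
t 25.07 tcp [ 0.488  -0.3018  0.2043] rpy [ 3.1408e+00 -2.0000e-04  2.9516e+00] F [-0.  -0.2 -0.1] w 0.0845 units [ 2.38 14.47  3.6 ]
side few 0
top 731 lateral 0.0026 yaw err deg 0.61 dz 0.0002 res 0.0011 base err 0.0009 neck err 0.0017
t 25.18 tcp [ 0.4883 -0.3015  0.2045] rpy [3.1412e+00 3.0000e-04 2.9524e+00] F [0.4 0.2 0.3] w 0.0845 units [-0.03 -0.04  3.58]
```

Emit:
drive_tool(
  commands=[
    [-0.03,-0.04,0.7,0,0,0],
    [0,0,0.9,0,0,0],
    [0,0,0.9,0,0,0],
    [0,0,0.6,0,0,0],
    [0,0,0.3,0,0,0],
    [0,0,0.18,0,0,0],
    [0,0,0,0,0,0],
    [0,0,0,0,0,0],
  ],
)

```text
time: 26.18
tool_pos: [0.4896, -0.3049, 0.0623]
ee_rot: [-3.141, 0.002, 2.951]
wrist_force: [0.1, -0.4, 0.2]
width: 0.0843
finger_force: 0.0
```

Emit:
drive_tool(
  commands=[
    [0,0,0,0,0,0],
    [0,0,0,0,0,0],
    [0,0,0,0,0,0],
    [0,0,0,0,0,0],
    [0,0,0,0,0,0],
  ],
  gripper=1.0,
)

```text
time: 26.8
tool_pos: [0.4894, -0.3029, 0.0613]
ee_rot: [3.139, 0.0, 2.951]
wrist_force: [1.0, 5.0, 2.8]
width: 0.0588
finger_force: 30.0
```

Emit:
drive_tool(
  commands=[
    [0,0,-0.2,0,0,0],
    [0,0,-0.5,0,0,0],
    [0,0,-0.8,0,0,0],
    [0,0,-0.9,0,0,0],
    [0,0,-0.8,0,0,0],
    [0,0,-0.5,0,0,0],
    [0,0,0,0,0,-0.6],
    [0,0,0,0,0,-0.9],
    [0,0,0,0,0,-0.9],
    [0,0,0,0,0,-0.65],
  ],
)

```text
time: 28.05
tool_pos: [0.4881, -0.305, 0.2077]
ee_rot: [3.141, -0.003, -3.026]
wrist_force: [0.2, 0.3, -4.4]
width: 0.0582
finger_force: 30.0
```

Emit:
drive_tool(
  commands=[
    [-0.05,0.3,0,0,0,0],
    [-0.15,0.7,0,0,0,0],
    [-0.15,0.9,0,0,0,0],
    [-0.15,0.9,0,0,0,0],
    [-0.15,0.9,0,0,0,0],
    [-0.15,0.9,0,0,0,0],
    [-0.15,0.9,0,0,0,0],
    [-0.15,0.9,0,0,0,0],
    [-0.15,0.9,0,0,0,0],
    [-0.15,0.9,0,0,0,0],
    [-0.15,0.9,0,0,0,0],
    [-0.15,0.9,0,0,0,0],
    [-0.15,0.9,0,0,0,0],
    [-0.1,0.8,0,0,0,0],
    [-0.05,0.4,0,0,0,0],
    [0,0.1,0,0,0,0],
    [0,0,0,0,0,0],
    [0,0,0,0,0,0],
    [0,0,0,0,0,0],
  ],
)

```text
time: 30.42
tool_pos: [0.513, 0.1886, 0.2092]
ee_rot: [-3.141, 0.0, -3.029]
wrist_force: [-0.2, 0.8, -4.4]
width: 0.0585
finger_force: 30.0
```

```bash
python3 chk.py fat h
```

```text
t 30.43 tcp [0.513  0.1886 0.2092] rpy [-3.1414e+00  2.0000e-04 -3.0288e+00] F [-0.2  0.8 -4.4] w 0.0585 units [-0.04  0.04  3.58]
side 232 lateral -0.0021 yaw err deg -0.0 dz 0.0004 res 0.0015 base err -0.003 neck err -0.0007
top 125 lateral -0.0011 yaw err deg 0.03 dz 0.0016 res 0.0008 base err -0.0004 neck err 0.0512
```

Emit:
drive_tool(
  commands=[
    [-0.03,0.07,0.5,0,0,0],
    [0,0,0.9,0,0,0],
    [0,0,0.9,0,0,0],
    [0,0,0.6,0,0,0],
    [0,0,0.4,0,0,0],
    [0,0,0.18,0,0,0],
    [0,0,0.02,0,0,0],
    [0,0,0,0,0,0],
    [0,0,0,0,0,0],
  ],
)

```text
time: 31.65
tool_pos: [0.5144, 0.1925, 0.0702]
ee_rot: [3.141, 0.002, -3.027]
wrist_force: [-0.1, -0.3, -4.7]
width: 0.0581
finger_force: 30.0
```

Emit:
drive_tool(
  commands=[
    [0,0,0.03,0,0,0],
    [0,0,0.03,0,0,0],
    [0,0,0,0,0,0],
    [0,0,0,0,0,0],
  ],
)

```text
time: 32.15
tool_pos: [0.5138, 0.1924, 0.0667]
ee_rot: [3.141, 0.0, -3.027]
wrist_force: [-0.6, 0.3, -3.9]
width: 0.0582
finger_force: 30.0
```

Just touching; a bit lower.

Emit:
drive_tool(
  commands=[
    [0,0,0.02,0,0,0],
    [0,0,0.02,0,0,0],
    [0,0,0,0,0,0],
    [0,0,0,0,0,0],
  ],
)

```text
time: 32.65
tool_pos: [0.514, 0.1926, 0.0663]
ee_rot: [3.141, 0.001, -3.027]
wrist_force: [-3.9, -0.5, 6.7]
width: 0.0584
finger_force: 30.0
```

Emit:
drive_tool(
  commands=[
    [0,0,0,0,0,0],
    [0,0,0,0,0,0],
    [0,0,0,0,0,0],
    [0,0,0,0,0,0],
    [0,0,-0.2,0,0,0],
    [0,0,-0.5,0,0,0],
    [0,0,-0.8,0,0,0],
    [0,0,-0.9,0,0,0],
    [0,0,-0.8,0,0,0],
    [0,0,-0.4,0,0,0],
    [0,0,0,0,0,0.6],
    [0,0,0,0,0,0.9],
    [0,0,0,0,0,0.9],
    [0,0,0,0,0,0.65],
  ],
  gripper=0.13,
)

```text
time: 34.4
tool_pos: [0.5134, 0.1922, 0.2084]
ee_rot: [-3.141, -0.001, 2.948]
wrist_force: [0.5, -0.3, 0.3]
width: 0.0822
finger_force: 0.0
```

Emit:
drive_tool(
  commands=[
    [-0.05,-0.6,0,0,0,0],
    [-0.1,-0.9,0,0,0,0],
    [-0.1,-0.9,0,0,0,0],
    [-0.1,-0.9,0,0,0,0],
    [-0.1,-0.9,0,0,0,0],
    [-0.1,-0.9,0,0,0,0],
    [-0.1,-0.9,0,0,0,0],
    [-0.1,-0.9,0,0,0,0],
    [-0.1,-0.9,0,0,0,0],
    [-0.1,-0.9,0,0,0,0],
    [-0.1,-0.9,0,0,0,0],
    [-0.1,-0.9,0,0,0,0],
    [-0.15,-0.9,0,0,0,0],
    [-0.15,-0.9,0,0,0,0],
    [-0.15,-0.9,0,0,0,0],
    [-0.1,-0.9,0,0,0,0],
    [-0.05,-0.6,0,0,0,0],
    [0,0,0,0,0,0],
    [0,0,0,0,0,0],
  ],
)

```text
time: 36.78
tool_pos: [0.4712, -0.3972, 0.209]
ee_rot: [3.141, -0.0, 2.952]
wrist_force: [0.2, 0.5, 0.9]
width: 0.0818
finger_force: 0.0
```

```bash
python3 chk.py fat; python3 -c "
from plan import *
delta(np.array(com['sloping'])+[0,0,-.015])"
```

```text
t 36.77 tcp [ 0.4712 -0.3972  0.209 ] rpy [ 3.1405e+00 -2.0000e-04  2.9516e+00] F [0.2 0.5 0.9] w 0.0818 units [ 1.71 14.63  3.57]
side 510 lateral 0.0023 yaw err deg 0.74 dz -0.0013 res 0.0015 base err -0.0021 neck err 0.0847
top 941 lateral 0.0034 yaw err deg -0.03 dz 0.0003 res 0.0009 base err 0.0005 neck err 0.0021
t 36.88 tcp [ 0.4713 -0.397   0.2094] rpy [3.1412e+00 3.0000e-04 2.9523e+00] F [ 0.7  0.6 -0. ] w 0.0815 units [-0.03  0.01  3.74]
```

Emit:
drive_tool(
  commands=[
    [-0.03,0.03,0.8,0,0,0],
    [0,0,0.9,0,0,0],
    [0,0,0.9,0,0,0],
    [0,0,0.6,0,0,0],
    [0,0,0.36,0,0,0],
    [0,0,0.18,0,0,0],
    [0,0,0,0,0,0],
    [0,0,0,0,0,0],
  ],
)

```text
time: 37.88
tool_pos: [0.473, -0.3979, 0.0608]
ee_rot: [-3.14, 0.002, 2.951]
wrist_force: [-0.2, -0.6, 0.0]
width: 0.0818
finger_force: 0.0
```

Emit:
drive_tool(
  commands=[
    [0,0,0,0,0,0],
    [0,0,0,0,0,0],
    [0,0,0,0,0,0],
    [0,0,0,0,0,0],
    [0,0,0,0,0,0],
  ],
  gripper=1.0,
)

```text
time: 38.5
tool_pos: [0.4726, -0.3964, 0.0597]
ee_rot: [3.14, 0.0, 2.951]
wrist_force: [0.8, 3.3, 2.6]
width: 0.0552
finger_force: 30.0
```

Emit:
drive_tool(
  commands=[
    [0,0,-0.2,0,0,0],
    [0,0,-0.5,0,0,0],
    [0,0,-0.8,0,0,0],
    [0,0,-0.9,0,0,0],
    [0,0,-0.8,0,0,0],
    [0,0,-0.5,0,0,0],
    [0,0,0,0,0,-0.6],
    [0,0,0,0,0,-0.9],
    [0,0,0,0,0,-0.9],
    [0,0,0,0,0,-0.65],
  ],
)

```text
time: 39.75
tool_pos: [0.4716, -0.3979, 0.2063]
ee_rot: [3.141, -0.002, -3.026]
wrist_force: [0.2, 0.5, -4.5]
width: 0.0555
finger_force: 30.0
```

Emit:
drive_tool(
  commands=[
    [-0.1,0.3,0,0,0,0],
    [-0.2,0.7,0,0,0,0],
    [-0.2,0.9,0,0,0,0],
    [-0.2,0.9,0,0,0,0],
    [-0.2,0.9,0,0,0,0],
    [-0.2,0.9,0,0,0,0],
    [-0.2,0.9,0,0,0,0],
    [-0.2,0.9,0,0,0,0],
    [-0.2,0.9,0,0,0,0],
    [-0.2,0.9,0,0,0,0],
    [-0.2,0.9,0,0,0,0],
    [-0.2,0.9,0,0,0,0],
    [-0.2,0.9,0,0,0,0],
    [-0.15,0.8,0,0,0,0],
    [-0.05,0.35,0,0,0,0],
    [0,0.1,0,0,0,0],
    [0,0,0,0,0,0],
    [0,0,0,0,0,0],
    [0,0,0,0,0,0],
  ],
)

```text
time: 42.12
tool_pos: [0.5243, 0.097, 0.2075]
ee_rot: [-3.141, 0.0, -3.029]
wrist_force: [-0.9, -0.8, -3.7]
width: 0.0556
finger_force: 30.0
```

```bash
python3 chk.py sloping h
```

```text
t 42.12 tcp [0.5243 0.097  0.2075] rpy [-3.1414e+00  1.0000e-04 -3.0288e+00] F [-0.9 -0.8 -3.7] w 0.0556 units [-0.01 -0.03  3.58]
side 153 lateral 0.0002 yaw err deg 0.14 dz -0.0004 res 0.0014 base err -0.0015 neck err 0.0003
top few 0
```

Emit:
drive_tool(
  commands=[
    [-0.02,0.0,0.5,0,0,0],
    [0,0,0.9,0,0,0],
    [0,0,0.9,0,0,0],
    [0,0,0.6,0,0,0],
    [0,0,0.4,0,0,0],
    [0,0,0.18,0,0,0],
    [0,0,0.02,0,0,0],
    [0,0,0,0,0,0],
    [0,0,0,0,0,0],
  ],
)

```text
time: 43.35
tool_pos: [0.5258, 0.098, 0.0686]
ee_rot: [-3.142, 0.002, -3.027]
wrist_force: [-0.1, -0.2, -3.9]
width: 0.0556
finger_force: 30.0
```

Emit:
drive_tool(
  commands=[
    [0,0,0.03,0,0,0],
    [0,0,0.03,0,0,0],
    [0,0,0.02,0,0,0],
    [0,0,0,0,0,0],
    [0,0,0,0,0,0],
  ],
)

```text
time: 43.98
tool_pos: [0.5252, 0.0979, 0.0649]
ee_rot: [-3.142, 0.001, -3.027]
wrist_force: [-1.7, -0.4, 0.9]
width: 0.0551
finger_force: 30.0
```

Emit:
drive_tool(
  commands=[
    [0,0,0.015,0,0,0],
    [0,0,0,0,0,0],
    [0,0,0,0,0,0],
  ],
)

```text
time: 44.35
tool_pos: [0.5253, 0.098, 0.0649]
ee_rot: [-3.142, 0.001, -3.027]
wrist_force: [-3.0, 0.2, 4.9]
width: 0.0554
finger_force: 30.0
```

Emit:
drive_tool(
  commands=[
    [0,0,0,0,0,0],
    [0,0,0,0,0,0],
    [0,0,0,0,0,0],
    [0,0,0,0,0,0],
    [0,0,-0.2,0,0,0],
    [0,0,-0.5,0,0,0],
    [0,0,-0.8,0,0,0],
    [0,0,-0.9,0,0,0],
    [0,0,-0.8,0,0,0],
    [0,0,-0.4,0,0,0],
    [0,-0.5,0,0,0,0],
    [0,-0.9,0,0,0,0],
    [0,-0.9,0,0,0,0],
    [0,-0.9,0,0,0,0],
    [0,-0.9,0,0,0,0],
    [0,-0.9,0,0,0,0],
    [0,-0.9,0,0,0,0],
    [0,-0.5,0,0,0,0],
    [0,0,0,0,0,0],
    [0,0,0,0,0,0],
  ],
  gripper=0.15,
)

```text
time: 46.85
tool_pos: [0.5542, -0.1553, 0.2076]
ee_rot: [3.141, -0.0, -3.026]
wrist_force: [-0.5, 0.8, 0.4]
width: 0.0798
finger_force: 0.0
```

```bash
for n in slim square fat sloping; do python3 chk.py $n; done
```

```text
t 46.85 tcp [ 0.5542 -0.1553  0.2076] rpy [ 3.1406e+00 -2.0000e-04 -3.0265e+00] F [-0.5  0.8  0.4] w 0.0798 units [-0.03 13.45  3.71]
side few 1
top 778 lateral 0.0023 yaw err deg 0.87 dz 0.0001 res 0.0013 base err 0.0007 neck err 0.0042
t 46.95 tcp [ 0.5542 -0.1552  0.2078] rpy [ 3.1412e+00  2.0000e-04 -3.0258e+00] F [0.4 0.2 0.1] w 0.0798 units [-0.02 11.07  3.69]
side 163 lateral 0.0024 yaw err deg -0.53 dz -0.0017 res 0.0015 base err -0.0586 neck err 0.0014
top 735 lateral 0.0029 yaw err deg 0.3 dz 0.0004 res 0.001 base err 0.0008 neck err 0.0018
t 47.05 tcp [ 0.5543 -0.1553  0.2079] rpy [ 3.1415e+00  4.0000e-04 -3.0259e+00] F [0.5 0.2 0.6] w 0.0799 units [-0.01  8.7   3.55]
side 107 lateral 0.0059 yaw err deg 7.4 dz -0.0013 res 0.0013 base err -0.0733 neck err -0.0004
top 945 lateral 0.0036 yaw err deg -0.34 dz 0.0004 res 0.001 base err 0.0003 neck err 0.0021
t 47.15 tcp [ 0.5543 -0.1556  0.2079] rpy [ 3.1416e+00  4.0000e-04 -3.0263e+00] F [ 0.1 -0.6  0.3] w 0.0798 units [0.   6.33 3.59]
side 126 lateral 0.002 yaw err deg -1.06 dz -0.0012 res 0.0015 base err -0.066 neck err 0.0009
top 824 lateral 0.0027 yaw err deg -0.29 dz 0.0004 res 0.001 base err 0.1245 neck err 0.0022
```

View pics/top_sloping.png

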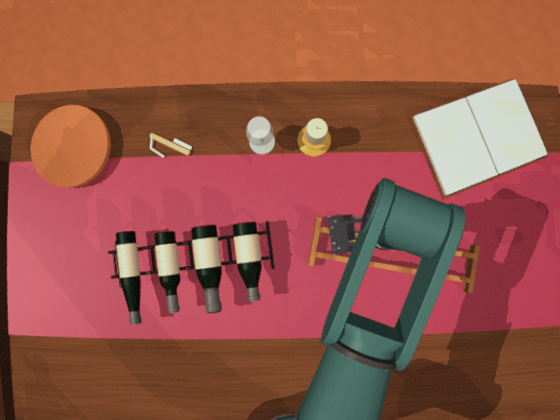

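All four bottles lie in the iron rack in order, at columns 128, 167, 206 and 247, with necks to the robot and resting heights right. The oak rack is empty, and the glass (261,135) and candle (315,135) have not moved.

```bash
python3 -c "
from bench import close_job
print(close_job())"
```

```text
the job is handed in; nothing more can be done
None
```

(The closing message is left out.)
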